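# Level the table-top griddle with the T-key that fits

### The arm

A 6-joint arm with a two-finger parallel gripper is mounted at the origin on a cart in front of the work surface, level with it; the furniture and walls round the work are solid. World frame = base frame: x ahead of the robot, y to its left, z up, the work surface at z = 0. Lengths are in mm, angles in rad, forces in N, time in s.
With the tool pointing down it reaches from about 300 to 950 mm from the base axis. Payload 3.1 kg.
Tool frame: the origin (TCP) lies midway between the tips of the shut fingers; the grasp point (between the pads) lies 19 mm behind it; z points along the fingers, y is the line along which they close (so a half turn about z gives the same grasp; the last joint's range is limited). The gripper opens to 85 mm and grips with 20 to 120 N. Pads are 22 mm wide; open, the fingers measure 114 mm over their backs; the gripper's body (76 mm by 85 mm) begins 54 mm behind the grasp point. The pads swing forward as they close: fully open they stand 13 mm farther back than shut.
Start: joints at [1.178, 0.308, 1.634, -0, 1.2, -0.07], TCP at [198.29, 592.717, 231.272] pointing down, gripper open.
Joint ranges: [-3.06, 3.06], [-0.79, 1.96], [0.05, 2.63], [-1.19, 4.34], [0.05, 2.64], [-2.94, 2.94]. Speed limits (rad/s): [2.79, 2.79, 3.14, 3.14, 3.14, 3.14].

### API

Orientations are given as a unit quaternion [x, y, z, w].
In Python, from bench import monitor, cams, ctrl gives the robot as it stands.
- The arm moves only by the tool play_rows, never from a script. Its argument "moves" is one flat list of numbers, 7 for each row, row after row: the turn, a rotation vector about the tool's x, y, z in rad, then the shift along the tool's x, y, z in mm, then the finger opening in mm, from 0 to 85.4. A call has 1 to 12 rows; each row is the pose to reach, as a shift and turn from the pose commanded when the call began, along the tool's axes at that moment; what a row does not reach only later rows make up. A row lasts 1/8 s, in which the tool goes at most 62.5 mm and 10.7 degrees, less where a joint would pass 70% of its speed; a pose out of reach is approached as far as the arm can. A call with a gripper value outside its range is refused whole. The fingers move at their own pace and stop on an object; the grip force is fixed at half the most. Time passes only in rows, so rows that repeat a pose let the fingers close. It gives the time, the measured TCP pose, the force, the opening and the grip force at its end, in the units of the state.
- monitor.observe(): the state, without advancing time (a new reading comes with each control period).
- cams.camera(name): name is "scene" or "side" or "wrist"; returns a dict with "frame" (420x560x3 uint8, red, green, blue), "vfov" (degrees; the focal length in pixels is half the picture's height over the tangent of half this angle, whatever the lens; pixels are square), "cx", "cy" (the principal point, pixels), "k1" (the pictures are not rectified: a ray, as slopes to the right and down, at radius r is drawn at 1 + k1 r^2 times it, then the intrinsics apply), "position" and "rotation" of the camera in the world; the wrist camera has in their place "hand_eye" (4x4, takes a point from camera to tool coordinates, whose origin is the TCP and whose axes are the flange's). Camera axes: x right, y up, looking along -z (the intrinsics and any distortion apply to the point x, -y, -z); pixel columns grow to the right and rows downward; lengths in mm; the calibration is good to about 2 mm. A picture is of the moment at which its call begins: read the wrist's pose just before it. There is no depth.
- ctrl.finish_job(): hands the job in; it is judged then, once.
Trained networks look in a picture, given as the dict that the camera call returned (one of the last four; its "shot" number tells which), for a name from the list of things; names that differ only in an ending like _2 or _b are one class to them, and where a whole thing is asked for, a point or a joint stands for the part that bears it (a point fixed in the world has none). Each returns a list of dicts, best first, with "confidence" (0 to 1); they miss things now and then, are a little off and sometimes report something else, mostly with a low value. They report only what shows in the picture. A call takes as long as a camera call.
- cams.recognise(target, picture): "uv" ([column, row] in pixels, amid what is visible of it).
The state is a dict: "t": time; "qpos": joint angles; "dq": joint speeds; "joint_efforts": joint torques, N m; "eef_pos": TCP position; "tcp_rot": TCP orientation; "force": force on the tool from outside, world axes, zero at the start; "moment": the same for the moment, N m; "grip_width": finger opening in mm; "grasp_force": force on a finger pad.
Only numpy, scipy, OpenCV 4.12 (cv2) and the standard library are available. Lean on these libraries where they do the work, as an engineer would, in place of code of your own. Each camera call takes 0.05 s, during which the arm holds its last target. There are 200 camera calls.

### The job

The electric griddle on the range sits low on its right side. From the key stand take the one T-key whose square end fits the socket of the griddle's levelling screw, push it down into the socket against the spring plug, and turn the screw until the steel ball of the level on the plate comes to rest midway between the two marks. Finish holding: keep gripping the key and keep it pressed down in the socket, with the ball still between the marks; leave the other two keys hanging in the stand and do not disturb the things standing round about.

Things in the scene. Friction and masses are not known exactly. Their poses are not given: they have to be found in the camera images.
- key_14: T-key, middle size, fits the screw: square end 14 mm wide, 26 mm long, flats along the key's x and y; collar 39 mm wide, 62 mm up; black T-bar 52 mm long (y), 13 mm thick (x), 15 mm high, its middle 92 mm up. 120 g. Origin: centre of the square end's bottom, z up the shaft. Hangs by its collar in the stand, origin 18 mm over the range, free to turn about z.
- key_10: T-key, smallest, spins in the socket: square end 10 mm wide, 26 mm long, flats along the key's x and y; collar 39 mm wide, 62 mm up; black T-bar 46 mm long (y), 13 mm thick (x), 15 mm high, its middle 92 mm up. 120 g. Origin: centre of the square end's bottom, z up the shaft. Hangs by its collar in the stand, origin 18 mm over the range, free to turn about z.
- key_19: T-key, largest, will not enter: square end 19 mm wide, 26 mm long, flats along the key's x and y; collar 39 mm wide, 62 mm up; black T-bar 58 mm long (y), 13 mm thick (x), 15 mm high, its middle 92 mm up. 120 g. Origin: centre of the square end's bottom, z up the shaft. Hangs by its collar in the stand, origin 18 mm over the range, free to turn about z.
- stand: Grey steel key stand on four thin posts, fixed, 200 mm long (y), 84 mm deep; top plate 72 to 80 mm high with three 30 mm holes 70 mm apart along y, a T-key hanging in each, in any order. Origin: centre of its underside. A key comes free when lifted straight up 65 mm.
- griddle: Electric griddle, metal box 220 mm deep (x), 280 mm wide (y), plate 71 mm high, splash guard 96 mm high at the back. It stands on two feet under its left side and on the levelling screw in a bracket at its right (-y); it tilts 0.3 degree a radian of screw about its x axis along the left feet and cannot be shifted. Origin: on that axis, range height; the box's middle is at y = -110 mm.
- screw: Upright levelling screw at the griddle's right: square head 32 mm wide, top 68 mm high, with a 16.5 mm square socket, mouth chamfered. Socket flats lie along the screw's x and y, which turn with it. Origin: its foot on the range. Stiff (0.2 N m), stays put, never rises. Clockwise from above raises the griddle's right. The 14 mm key has 0.2 rad of play either way.
- socket_mouth (a point): Centre of the socket's mouth, level with the top of the screw's head, 68 mm above the range; turns with the screw.
- plug (a joint): How far (m) the black spring plug in the socket is pushed down: 0 at rest, 1.5 mm below the mouth; 0.014 fully down, at its stop. It pushes back with 3 N at rest and 7 N fully down and lifts a released key. 9 mm or more counts as pressed.
- level_ball (a joint): Place (m) of the steel ball (15 mm) in the level's clear tube: 0 midway between the two black ring marks (13.5 mm either side of the middle), positive toward the griddle's right (-y). It rolls to the low side, so right low reads positive (11 to 25 mm at the start). About 20 mm a radian of screw; it comes to rest within 1 s after a turn. Limits 45 mm.
- level (a point): Ball level, 190 mm long (y), 28 mm deep, held by its magnetic base across the griddle's plate, near the front: aluminium bar with a clear tube 112 mm long on top, 38 mm high in all. This point: centre of its underside; y along the tube.
- salt_shaker: Glass salt shaker with grey cap, 44 mm wide, 90 mm high, loose. Origin: centre of its underside.
- spray_can: Yellow spray can with red cap, 55 mm wide, 214 mm high, loose. Origin: centre of its underside.
- mug_b: White mug with yellow stripes, 86 mm wide, 101 mm high, loose. Origin: in its underside.

How it is judged:
By the outcome, as a careful person would: the job done as asked, in the order asked, and still so for the second after the job is handed in, while the arm keeps its last pose, push and grip.
It also fails if it takes over 51 s, if anything falls off the work surface, if the arm or the gripper's body presses on something with over 40 N, if the wrist force passes 120 N, or if a joint passes its speed limit or range.

## Working session

There is one attempt and no reset: what is moved stays moved. The work goes in short steps, Python scripts to look and compute and a tool call to move; the robot and the scene stay as the last step left them, time stands still between calls to the robot, and variables do not carry over. Pictures are saved under pics/ and viewed, at most 10 in all, crops included, and the job is handed in when it is done.

Besides the shell and the picture viewer there is one more tool, called as name(argument=value, ...) on one line, values as JSON. play_rows: Moves the arm, as the interface text tells. Its arguments: {"type":"object","properties":{"moves":{"type":"array"}},"required":["moves"]}

```bash
mkdir -p pics; ls; cat > h.py <<'E'
import numpy as np, cv2, json
from bench import monitor, cams, ctrl
from scipy.spatial.transform import Rotation as R
def shot(n):
    s=monitor.observe(); p=cams.camera(n)
    if 'hand_eye' in p:
        H=np.array(p['hand_eye']); T=np.eye(4); T[:3,:3]=R.from_quat(s['tcp_rot']).as_matrix(); T[:3,3]=s['eef_pos']
        M=T@H; p['_R'],p['_t']=M[:3,:3],M[:3,3]
    else: p['_R'],p['_t']=np.array(p['rotation']),np.array(p['position'])
    if p['_R'].shape!=(3,3): p['_R']=R.from_quat(p['_R']).as_matrix()
    return p
def K(p):
    f=p['frame'].shape[0]/2/np.tan(np.radians(p['vfov'])/2)
    return np.array([[f,0,p['cx']],[0,f,p['cy']],[0,0,1.]]),np.array([p['k1'],0,0,0,0.])
def at_z(p,uv,z):
    k,d=K(p); q=cv2.undistortPointsIter(np.array([[uv]],float),k,d,None,None,(3,50,1e-9))[0,0] if hasattr(cv2,'undistortPointsIter') else cv2.undistortPoints(np.array([[uv]],float),k,d)[0,0]
    r=p['_R']@np.array([q[0],-q[1],-1]); return p['_t']+r*(z-p['_t'][2])/r[2]
def proj(p,X):
    k,d=K(p); c=(np.atleast_2d(X)-p['_t'])@p['_R']; c=c*[1,-1,-1]
    return cv2.projectPoints(c,np.zeros(3),np.zeros(3),k,d)[0][:,0]
def save(p,n,crop=None,s=1):
    f=p['frame'][:,:,::-1]
    if crop: f=f[crop[1]:crop[3],crop[0]:crop[2]]
    cv2.imwrite('pics/'+n,cv2.resize(f,None,fx=s,fy=s,interpolation=cv2.INTER_CUBIC))
E
python3 - <<'E'
from h import *
print({k:np.round(v,3).tolist() if k!='x' else 0 for k,v in monitor.observe().items()})
zs=dict(key_14=92,key_10=92,key_19=92,stand=76,griddle=71,screw=68,level=90,salt_shaker=45,spray_can=107,mug_b=50)
ims=[]
for n in ('scene','side','wrist'):
    p=shot(n); ims.append(p['frame']); print(n,p['vfov'],p['k1'],p['_t'].round(),(-p['_R'][:,2]).round(2))
    for k,z in zs.items():
        for r in cams.recognise(k,p)[:3]: print(k,np.round(r['uv']),round(r['confidence'],2),at_z(p,r['uv'],z).round())
    save(p,n+'0.png')
E
```

```text
pics
{'t': 0.0, 'qpos': [1.178, 0.309, 1.635, -0.0, 1.2, -0.07], 'dq': [0.0, -0.001, 0.002, -0.0, 0.001, -0.001], 'joint_efforts': [0.0, -41.525, -27.666, -0.0, 0.01, 0.0], 'eef_pos': [197.99, 591.933, 230.037], 'tcp_rot': [0.161, 0.987, -0.001, -0.0], 'force': [0.397, -0.26, -0.192], 'moment': [0.009, -0.001, 0.003], 'grasp_force': 0.0, 'grip_width': 85.675}
scene 51.33807755810306 -0.09119134540555622 [ 226. -677.  642.] [ 0.39  0.73 -0.56]
key_14 [253. 288.] 0.76 [ 445. -175.   92.]
key_14 [270. 314.] 0.62 [ 443. -242.   92.]
key_14 [239. 262.] 0.58 [ 449. -103.   92.]
key_10 [253. 288.] 0.76 [ 445. -175.   92.]
key_10 [270. 314.] 0.62 [ 443. -242.   92.]
key_10 [239. 262.] 0.58 [ 449. -103.   92.]
key_19 [253. 288.] 0.76 [ 445. -175.   92.]
key_19 [270. 314.] 0.62 [ 443. -242.   92.]
key_19 [239. 262.] 0.58 [ 449. -103.   92.]
stand [256. 322.] 0.77 [ 422. -235.   76.]
griddle [231. 192.] 0.58 [538. 160.  71.]
screw [224. 237.] 0.87 [462.  11.  68.]
level [231. 194.] 0.85 [526. 126.  90.]
salt_shaker [305. 252.] 0.63 [604. -84.  45.]
spray_can [348. 202.] 0.91 [736. -43. 107.]
mu
[... 446 characters left out ...]
317.] 0.79 [ 448. -240.   92.]
key_19 [208. 283.] 0.62 [ 450. -168.   92.]
stand [218. 315.] 0.59 [ 467. -227.   76.]
stand [326. 312.] 0.4 [ 657. -239.   76.]
stand [251. 179.] 0.37 [547. 153.  76.]
griddle [252. 177.] 0.87 [551. 167.  71.]
griddle [221. 229.] 0.32 [473.  -9.  71.]
screw [224. 226.] 0.86 [479.   4.  68.]
level [250. 180.] 0.84 [543. 130.  90.]
salt_shaker [289. 255.] 0.59 [614. -74.  45.]
spray_can [346. 220.] 0.82 [737. -44. 107.]
mug_b [325. 310.] 0.97 [ 662. -220.   50.]
wrist 66.3702996396362 -0.042337463672750715 [128. 616. 374.] [ 0.27 -0.09 -0.96]
griddle [107. 413.] 0.68 [397. 301.  71.]
screw [107. 413.] 0.64 [399. 297.  68.]
level [106. 415.] 0.69 [382. 317.  90.]
```

```bash
python3 - <<'E'
import cv2,numpy as np
a=cv2.imread('pics/scene0.png')[130:350,150:410];b=cv2.imread('pics/side0.png')[130:350,140:400]
cv2.imwrite('pics/m1.png',np.vstack([cv2.resize(np.hstack([a,b]),None,fx=1.53,fy=1.53,interpolation=2)]))
cv2.imwrite('pics/m2.png',cv2.resize(np.hstack([cv2.imread('pics/side0.png')[150:350,170:270],cv2.imread('pics/scene0.png')[160:360,190:290]]),None,fx=3,fy=3,interpolation=2))
E
```

```text
(no output)
```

View pics/m1.png

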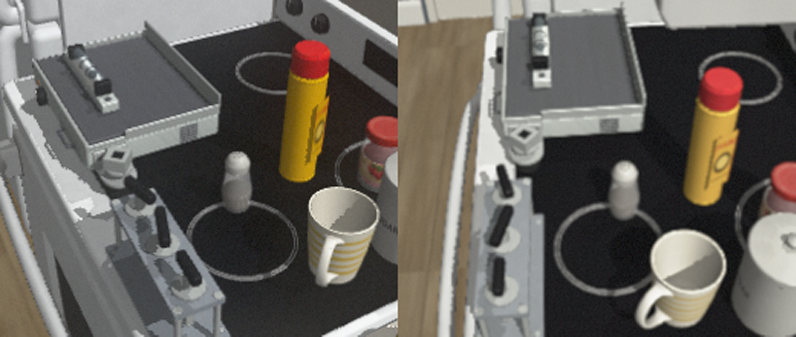

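View pics/m2.png

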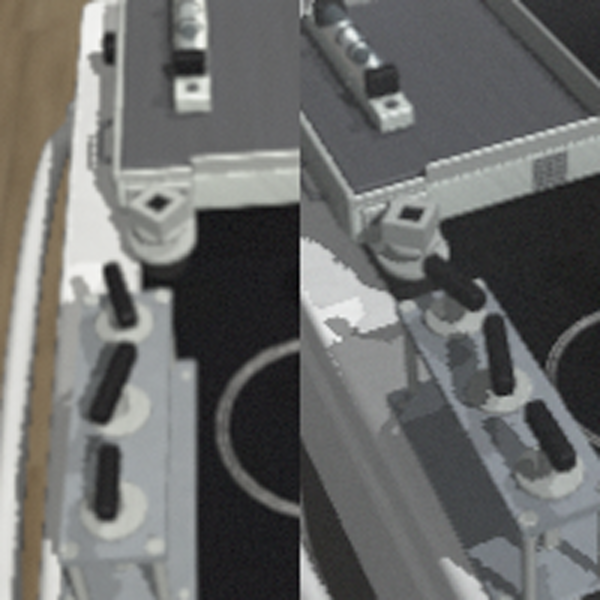

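play_rows(moves=[0, 0, 1.25, -472, -614, -30, 85, 0, 0, 1.25, -472, -614, -30, 85, 0, 0, 1.25, -472, -614, -30, 85, 0, 0, 1.25, -472, -614, -30, 85, 0, 0, 1.25, -472, -614, -30, 85, 0, 0, 1.25, -472, -614, -30, 85, 0, 0, 1.25, -472, -614, -30, 85, 0, 0, 1.25, -472, -614, -30, 85, 0, 0, 1.25, -472, -614, -30, 85, 0, 0, 1.25, -472, -614, -30, 85, 0, 0, 1.25, -472, -614, -30, 85, 0, 0, 1.25, -472, -614, -30, 85])

```text
t: 3.15
eef_pos: [443.5, -117.9, 260.9]
tcp_rot: [0.708, 0.706, 0.001, 0.001]
force: [0.1, 0.4, 0.7]
grip_width: 85.3
grasp_force: 0.0
```

```bash
python3 - <<'E'
from h import *
cams.camera('wrist');cams.camera('wrist')
p=shot('wrist'); s=monitor.observe(); print(s['t'],s['eef_pos'],s['dq'],p['_t'],p['_R'][:,2])
for k,z in dict(key_14=92+18,screw=68,stand=76,level=90).items():
    for r in cams.recognise(k,p)[:3]: print(k,np.round(r['uv']),round(r['confidence'],2),at_z(p,r['uv'],z).round())
import pickle; pickle.dump(p,open('w1.pkl','wb')); save(p,'w1.png',None,1.42)
E
```

```text
3.3 [ 443.6328458  -118.35699338  260.640257  ] [ 0.0612911  -0.02794495  0.04980801  0.0259048   0.02399746  0.0131381 ] [444.18668223 -47.30647682 403.54722708] [-9.54082083e-04  2.90579027e-01  9.56850520e-01]
key_14 [287. 170.] 0.86 [454. -96. 110.]
key_14 [280. 296.] 0.7 [ 447. -228.  110.]
key_14 [306.  28.] 0.16 [470.  22. 110.]
screw [306.  28.] 0.84 [473.  32.  68.]
stand [276. 215.] 0.64 [ 444. -150.   76.]
level [311.   4.] 0.6 [476.  45.  90.]
```

View pics/w1.png

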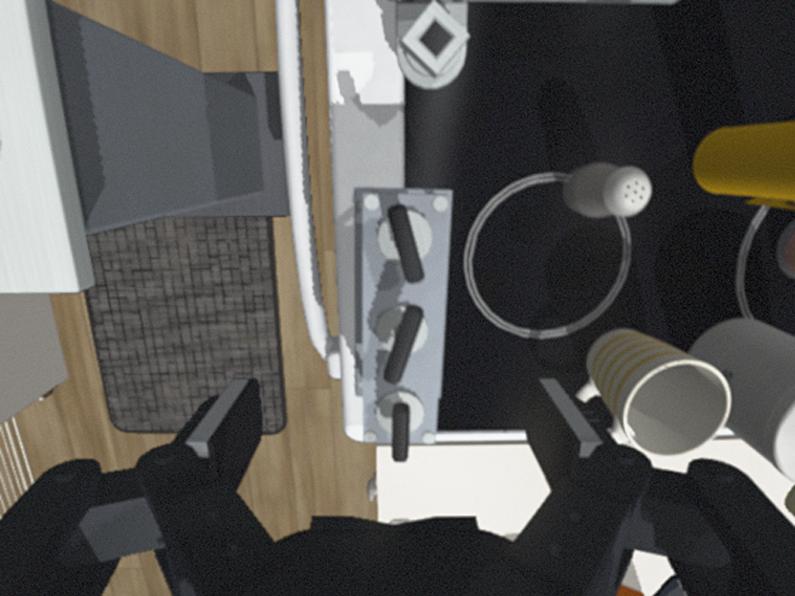

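```bash
cat > bars.py <<'E'
from h import *
def bars(p,roi,z=114,thr=62,amin=80):
    x0,y0,x1,y1=roi; g=p['frame'].max(2).copy(); m=np.zeros_like(g); m[y0:y1,x0:x1]=(g[y0:y1,x0:x1]<thr)
    n,l,st,_=cv2.connectedComponentsWithStats(m); out=[]
    for i in range(1,n):
        if st[i,4]<amin: continue
        v,u=np.nonzero(l==i)
        c=np.array([at_z(p,(a,b),z)[:2] for a,b in zip(u,v)]).astype(np.float32)
        r=cv2.minAreaRect(c); b=cv2.boxPoints(r); e=[b[1]-b[0],b[2]-b[1]]; e=max(e,key=np.linalg.norm)
        out.append((st[i,4],np.round(c.mean(0),1),np.round(r[0],1),np.round(r[1],1),round(np.degrees(np.arctan2(e[1],e[0]))%180,1)))
    return out
E
python3 - <<'E'
from bars import *
import pickle; p=pickle.load(open('w1.pkl','rb'))
for t in (45,60):
  for b in bars(p,(264,135,312,330),114,t): print(t,*b)
k=[(308.5-0,4),(330,28),(304,50),(284,27)]
for u in [(434,1),(470,37),(433,72),(400,38),(420,38),(454,38),(436,20),(436,55)]: print(at_z(p,np.array(u)/1.42,68).round(1))
E
```

```text
60 273 [447.8 -86.1] [450.5 -91.5] [11.  39.2] 103.5
60 208 [ 447.3 -165.1] [ 447.8 -165.1] [56.7 10. ] 65.4
60 129 [ 446.2 -229.2] [ 448.1 -234.6] [46.6  9.2] 89.5
[472.8  55.1  68. ]
[497.   33.5  68. ]
[472.7  12.1  68. ]
[450.6  33.1  68. ]
[463.8  33.   68. ]
[486.4  32.9  68. ]
[474.3  43.8  68. ]
[474.6  22.6  68. ]
```

```bash
python3 - <<'E'
from bars import *
import pickle; p=pickle.load(open('w1.pkl','rb'))
for t in (70,80,90):
  for b in bars(p,(264,135,312,330),114,t): print(t,*b)
E
```

```text
70 594 [451.3 -94.2] [452.  -96.6] [11.7 50.2] 104.7
70 453 [ 449.6 -162.8] [ 448.7 -165.8] [57.5 11.9] 66.9
70 292 [ 447.6 -232.5] [ 448.2 -234.6] [46.7 10.7] 87.7
80 695 [451.9 -96.1] [452.1 -96.6] [11.9 50.7] 105.0
80 664 [ 450.2 -165. ] [ 449.6 -166.2] [58.4 12.9] 71.7
80 82 [ 477.3 -219.4] [ 476.8 -215.5] [ 3.1 34.5] 91.4
80 407 [ 448.2 -233.5] [ 448.3 -234.6] [46.6 11.5] 89.4
90 725 [452. -96.] [452.1 -96.4] [12.6 51.5] 104.5
90 724 [ 450.1 -165.4] [ 449.  -166.1] [58.7 14.5] 71.9
90 88 [ 477.3 -218.3] [ 476.7 -213.8] [ 3.1 37.9] 91.4
90 439 [ 448.4 -234. ] [ 448.3 -235.2] [47.8 11.5] 89.4
```

play_rows(moves=[0, 0, -0.257, 22, 8, 40, 85, 0, 0, -0.257, 22, 8, 80, 85, 0, 0, -0.257, 22, 8, 90, 85, 0, 0, -0.257, 22, 8, 90, 85, 0, 0, -0.257, 22, 8, 90, 85])

```text
t: 4.12
eef_pos: [452.4, -93.8, 172.1]
tcp_rot: [0.611, 0.791, 0.001, 0.002]
force: [0.0, -0.3, -1.1]
grip_width: 85.1
grasp_force: 0.0
```

```bash
python3 - <<'E'
from bars import *
import pickle
p=shot('wrist'); s=monitor.observe(); print(s['eef_pos'],s['tcp_rot'],np.abs(s['dq']).max(),p['_t'])
m=R.from_quat(s['tcp_rot']).as_matrix(); print(m[:,0],np.degrees(np.arctan2(m[1,0],m[0,0])))
for t in (70,80,90):
  for b in bars(p,(180,100,400,400),114,t,400): print(t,*b)
print(proj(p,[[452,-96.5,114],[473.5,33,68]]))
save(p,'w2.png',None,1.42); pickle.dump(p,open('w2.pkl','wb'))
E
```

```text
[452.45081242 -94.00181484 172.1367149 ] [6.11555667e-01 7.91199341e-01 6.44408037e-04 1.68927005e-03] 0.0061668261519793495 [432.54315727 -22.59152552 314.42374404]
[-0.25199363  0.96772706 -0.00188492] 104.5955425768568
70 31168 [ 500.9 -120.8] [ 470.3 -120.7] [177.6 228.5] 104.2
70 796 [450.7 -95.1] [452.3 -97. ] [11.3 52. ] 105.0
70 910 [ 449. -164.] [ 449.2 -165.9] [61.4 13.4] 70.2
80 31811 [ 500.  -119.4] [ 470.3 -120.7] [177.6 228.5] 104.2
80 1259 [452.2 -96.1] [452.2 -97. ] [11.5 52.1] 105.0
80 1195 [ 449.9 -165.5] [ 450.  -166.2] [61.4 14.2] 73.0
90 32181 [ 499.7 -118.7] [ 470.3 -120.7] [177.6 228.5] 104.2
90 1284 [452.1 -96.2] [452.2 -97.4] [11.7 52.8] 105.0
90 1331 [ 450.2 -165.4] [ 449.1 -166.1] [61.8 16.3] 72.5
[[276.31677472 235.07110656]
 [351.82102649  52.1301994 ]]
```

View pics/w2.png

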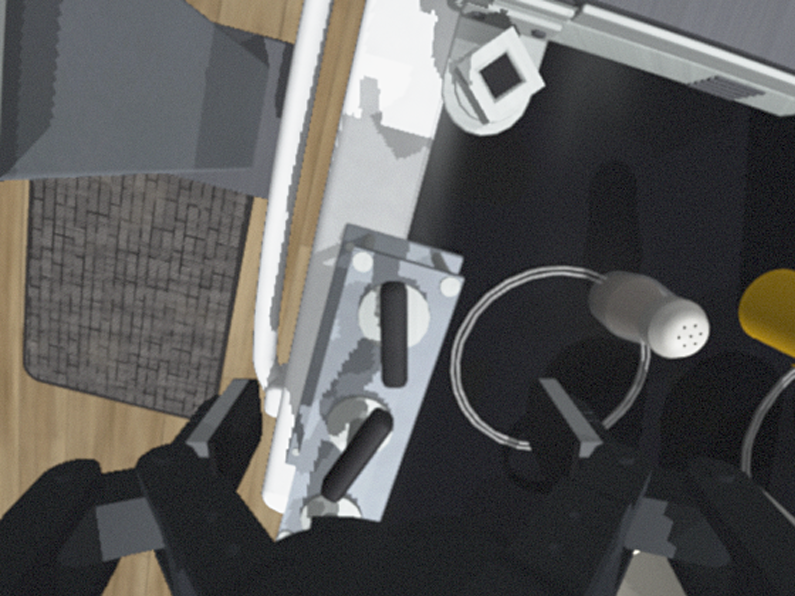

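play_rows(moves=[0, 0, 0, -2.6, -1, 40, 85, 0, 0, 0, -2.6, -1, 70, 85, 0, 0, 0, -2.6, -1, 79, 85, 0, 0, 0, -2.6, -1, 79, 50, 0, 0, 0, -2.6, -1, 79, 5, 0, 0, 0, -2.6, -1, 79, 0, 0, 0, 0, -2.6, -1, 79, 0, 0, 0, 0, -2.6, -1, 79, 0, 0, 0, 0, -2.6, -1, 79, 0])

```text
t: 5.3
eef_pos: [451.6, -96.7, 92.2]
tcp_rot: [0.611, 0.791, 0.0, 0.001]
force: [-0.9, 0.3, 5.0]
grip_width: 11.9
grasp_force: 59.9
```

```bash
python3 - <<'E'
from h import *
import pickle; p=pickle.load(open('w2.pkl','rb'))
for u in [(514,29),(545,81),(491,123),(502,75),(480,78),(500,52),(525,75),(500,98)]: print(at_z(p,np.array(u)/1.42,68).round(1))
s=monitor.observe(); print({k:np.round(s[k],3) for k in s})
E
```

```text
[474.1  54.3  68. ]
[496.5  35.9  68. ]
[476.4   9.9  68. ]
[474.8  32.9  68. ]
[464.6  28.7  68. ]
[470.6  42.6  68. ]
[485.9  35.9  68. ]
[477.1  22.4  68. ]
{'t': np.float64(5.3), 'qpos': array([-0.305,  0.19 ,  2.11 ,  0.   ,  0.84 , -0.56 ]), 'dq': array([ 0.001, -0.001,  0.001,  0.001,  0.002,  0.002]), 'joint_efforts': array([-1.8400e-01, -2.7490e+01, -1.9437e+01, -5.4000e-02, -1.3100e-01,
       -5.0000e-03]), 'eef_pos': array([451.621, -96.673,  92.206]), 'tcp_rot': array([0.611, 0.791, 0.   , 0.001]), 'force': array([-0.9  ,  0.285,  5.022]), 'moment': array([ 0.055,  0.123, -0.027]), 'grasp_force': np.float64(59.912), 'grip_width': np.float64(11.857)}
```

play_rows(moves=[0, 0, 0, 0, 0, -25, 0, 0, 0, 0, 0, 0, -50, 0, 0, 0, 0, 0, 0, -76, 0, 0, 0, 0, 0, 0, -80, 0, 0, 0, -0.15, 15, 20, -80, 0, 0, 0, -0.3, 35, 44, -80, 0, 0, 0, -0.45, 55, 68, -80, 0, 0, 0, -0.58, 70, 88, -80, 0, 0, 0, -0.58, 70, 88, -80, 0, 0, 0, -0.58, 70, 88, -80, 0, 0, 0, -0.58, 70, 88, -80, 0])

```text
t: 6.68
eef_pos: [517.2, -7.2, 170.7]
tcp_rot: [0.36, 0.933, -0.0, -0.001]
force: [0.1, -0.5, -1.7]
grip_width: 12.0
grasp_force: 60.0
```

```bash
python3 - <<'E'
from bars import *
import pickle
p=shot('wrist'); s=monitor.observe(); print(s['eef_pos'],s['tcp_rot'],np.abs(s['dq']).max(),s['force'],s['grip_width'])
print(proj(p,[[474.5,33,68]]))
save(p,'w3.png',None,1.42); pickle.dump((p,s),open('w3.pkl','wb'))
E
```

```text
[517.43106415  -7.1632433  170.89845905] [ 3.60392149e-01  9.32800750e-01 -2.37274668e-04 -4.51814670e-04] 0.005830442512007046 [-0.49589421 -0.22942529 -1.47530856] 11.887061961336967
[[278.95452432 137.75932655]]
```

View pics/w3.png

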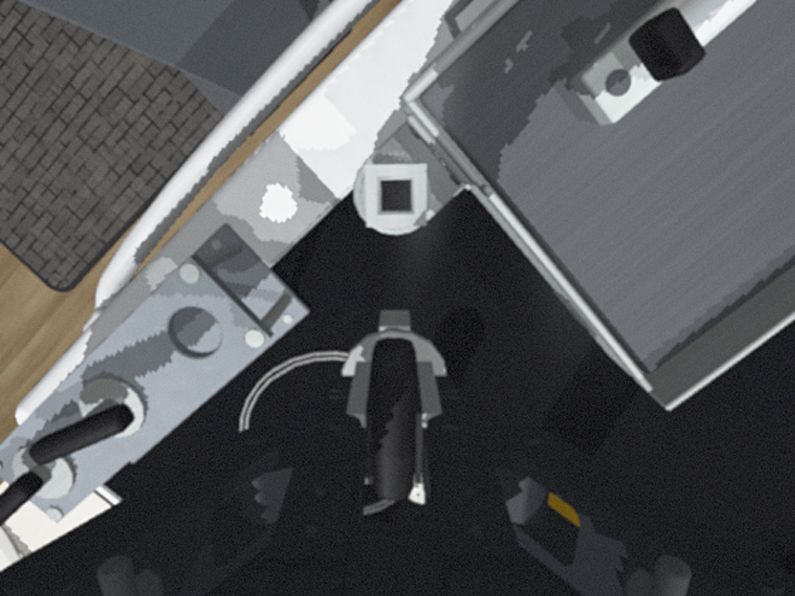

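```bash
python3 - <<'E'
from bars import *
import pickle
p,s=pickle.load(open('w3.pkl','rb'))
Rm=R.from_quat(s['tcp_rot']).as_matrix(); e=s['eef_pos']
print('yaw',np.degrees(np.arctan2(Rm[1,0],Rm[0,0])))
for t in (60,80,100,120): 
  for b in bars(p,(262,120,297,158),68,t,100): print(t,*b)
tl=[[7,7,73],[7,-7,73],[7,7,47],[7,-7,47],[19.5,0,11],[0,19.5,11]]
q=proj(p,[e+Rm@np.array(a) for a in tl]); print((q*1.42).round(0))
save(p,'w4.png',(220,95,340,275),3.3)
E
```

```text
yaw 137.7514170986064
60 257 [472.7  31.9] [473.9  32.5] [13.4 13.9] 137.7
80 402 [474.1  32.9] [473.9  33.1] [14.3 14.6] 137.7
100 431 [474.  33.] [474.   32.6] [14.8 15.5] 138.2
120 467 [474.1  32.8] [474.2  32.8] [15.8 15.4] 47.7
[[409. 306.]
 [380. 306.]
 [410. 324.]
 [379. 324.]
 [395. 325.]
 [448. 374.]]
```

View pics/w4.png

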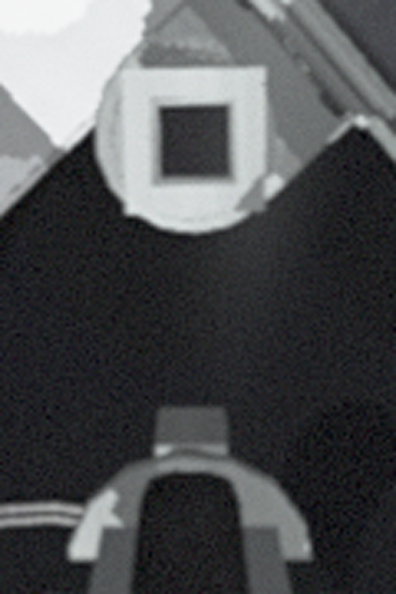

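play_rows(moves=[0, 0, 0, 30, 0, 0, 0, 0, 0, 0, 55, 0, 0, 0, 0, 0, 0, 60.7, 0, 10, 0, 0, 0, 0, 60.7, 0, 20, 0, 0, 0, 0, 60.7, 0, 25, 0, 0, 0, 0, 60.7, 0, 25, 0, 0, 0, 0, 60.7, 0, 25, 0, 0, 0, 0, 60.7, 0, 28, 0, 0, 0, 0, 60.7, 0, 31, 0, 0, 0, 0, 60.7, 0, 33, 0, 0, 0, 0, 60.7, 0, 33, 0])

```text
t: 8.1
eef_pos: [473.5, 34.2, 138.7]
tcp_rot: [0.36, 0.933, 0.0, 0.0]
force: [-1.3, -0.1, 2.4]
grip_width: 11.9
grasp_force: 60.5
```

```bash
python3 - <<'E'
from bars import *
s=monitor.observe(); print({k:np.round(s[k],3) for k in ('t','eef_pos','force','moment','qpos')})
p=shot('wrist'); a=cv2.resize(p['frame'][80:300,200:360],None,fx=2.5,fy=2.5)
q=shot('side'); b=cv2.resize(q['frame'][170:302,180:276],(400,550),interpolation=2)
cv2.imwrite('pics/c5.png',np.hstack([a,b])[:,:,::-1])
E
```

```text
{'t': np.float64(8.1), 'eef_pos': array([473.549,  34.225, 138.654]), 'force': array([-1.273, -0.076,  2.386]), 'moment': array([-0.03 ,  0.125, -0.008]), 'qpos': array([-0.02 ,  0.136,  2.055, -0.   ,  0.95 , -0.855])}
```

View pics/c5.png

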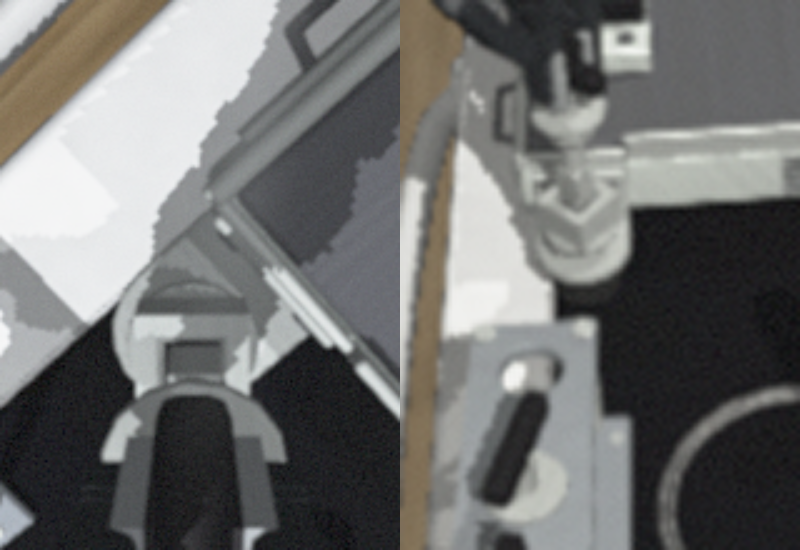

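play_rows(moves=[0, 0, 0, 0, 0, 1, 0, 0, 0, 0, 0, 0, 2, 0, 0, 0, 0, 0, 0, 3, 0, 0, 0, 0, 0, 0, 3, 0])

```text
t: 8.7
eef_pos: [473.5, 34.2, 135.4]
tcp_rot: [0.36, 0.933, 0.0, 0.0]
force: [-0.1, 0.0, 3.8]
grip_width: 12.0
grasp_force: 60.6
```

play_rows(moves=[0, 0, 0, 0, 0, 2, 0, 0, 0, 0, 0, 0, 4, 0, 0, 0, 0, 0, 0, 6, 0, 0, 0, 0, 0, 0, 8, 0, 0, 0, 0, 0, 0, 8, 0])

```text
t: 9.32
eef_pos: [473.5, 34.2, 127.4]
tcp_rot: [0.36, 0.933, 0.0, 0.0]
force: [-0.6, 0.3, 4.6]
grip_width: 11.9
grasp_force: 61.0
```

```bash
cat > lv.py <<'E'
from bars import *
s=monitor.observe(); print({k:np.round(s[k],3) for k in ('t','eef_pos','force','moment','qpos')})
import sys
o=[]
for n in ('scene','side'):
    p=shot(n)
    for k in ('level_ball','level'): 
        for r in cams.recognise(k,p)[:2]: print(n,k,r['uv'],r['confidence'],at_z(p,r['uv'],100).round(1))
    o.append(p)
a=cv2.resize(o[0]['frame'][150:215,190:260],(400,371),interpolation=2)
b=cv2.resize(o[1]['frame'][130:195,215:285],(400,371),interpolation=2)
cv2.imwrite('pics/'+sys.argv[1],np.hstack([a,b])[:,:,::-1])
E
python3 lv.py l1.png
```

```text
{'t': np.float64(9.325), 'eef_pos': array([473.497,  34.224, 127.41 ]), 'force': array([-0.586,  0.291,  4.589]), 'moment': array([0.011, 0.112, 0.028]), 'qpos': array([-0.02 ,  0.154,  2.062, -0.   ,  0.925, -0.855])}
scene level_ball [369.6, 281.6] 0.58 [ 630.9 -260.8  100. ]
scene level [240.1, 198.1] 0.92 [532.6  86.  100. ]
scene level [367.9, 283.0] 0.49 [ 626.1 -262.2  100. ]
side level [257.9, 183.2] 0.63 [561.5 105.  100. ]
```

View pics/l1.png

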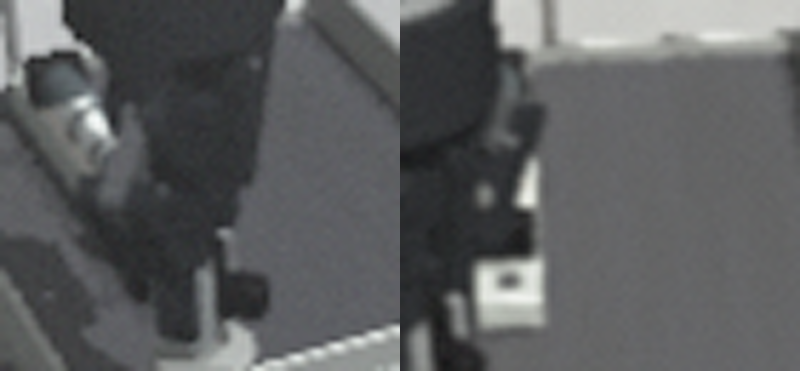

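```bash
python3 - <<'E'
import cv2,numpy as np
a=cv2.imread('pics/scene0.png')[152:206,190:240];b=cv2.imread('pics/side0.png')[133:187,222:272]
cv2.imwrite('pics/l0.png',cv2.resize(np.hstack([a,b]),None,fx=8,fy=8,interpolation=2))
E
```

```text
(no output)
```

View pics/l0.png

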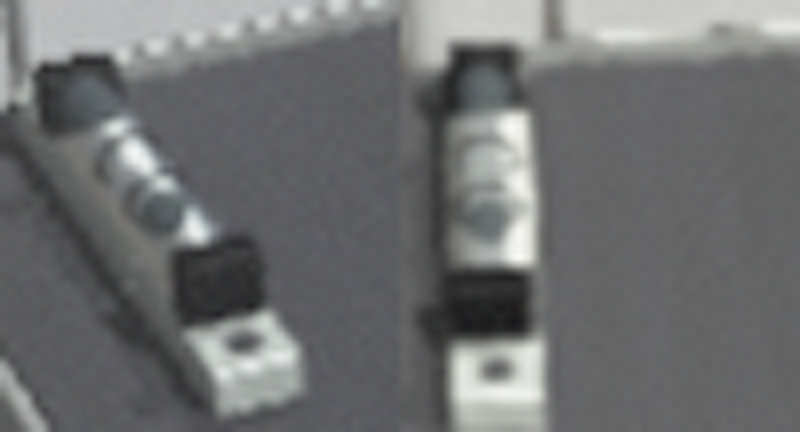

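play_rows(moves=[0, 0, 0.12, 0, 0.15, 1, 0, 0, 0, 0.24, -0.1, 0.3, 1, 0, 0, 0, 0.36, -0.2, 0.45, 1, 0, 0, 0, 0.48, -0.3, 0.6, 1, 0, 0, 0, 0.6, -0.4, 0.7, 1, 0, 0, 0, 0.72, -0.5, 0.8, 1, 0, 0, 0, 0.85, -0.7, 0.95, 1, 0, 0, 0, 0.85, -0.7, 0.95, 1, 0])

```text
t: 10.62
eef_pos: [474.7, 34.7, 126.6]
tcp_rot: [0.713, 0.702, 0.0, 0.0]
force: [-0.1, 0.1, 6.3]
grip_width: 12.0
grasp_force: 61.1
```

```bash
python3 - <<'E'
from bars import *
import pickle
s=monitor.observe(); print({k:np.round(s[k],3) for k in ('t','eef_pos','tcp_rot','force','moment','qpos')})
p=shot('wrist')
for k in ('level_ball','screw'): 
    for r in cams.recognise(k,p)[:2]: print(k,r['uv'],r['confidence'],at_z(p,r['uv'],97).round(1))
for X in ([530,130,97],[530,170,97],[530,90,97],[530,70,97]): print(proj(p,[X]))
P={n:shot(n) for n in ('scene','side')}; pickle.dump((p,P),open('t1.pkl','wb'))
# initial-level geometry from stored pics
for n,u in (('scene',[(243,342),(157,208),(78,75)]),('side',[(496,370),(486,212),(484,65)])):
    q=P[n]; o=np.array([190,152]) if n=='scene' else np.array([172,133])
    for a in u: print(n,[at_z(q,np.array(a)/8+o,z)[:2].round(1) for z in (85,97)])
E
```

```text
{'t': np.float64(10.625), 'eef_pos': array([474.654,  34.691, 126.606]), 'tcp_rot': array([0.713, 0.702, 0.   , 0.   ]), 'force': array([-0.148,  0.096,  6.309]), 'moment': array([0.175, 0.132, 0.078]), 'qpos': array([-0.019,  0.158,  2.06 ,  0.   ,  0.924, -0.004])}
screw [276.8, 214.8] 0.7 [474.  55.  97.]
screw [276.5, 271.7] 0.33 [473.2  19.7  97. ]
[[386.39467437  69.82377022]]
[[391.7120708  -20.12892684]]
[[380.98327462 150.3989841 ]]
[[378.32608932 187.18928554]]
scene [array([505.4, 140.6]), array([499.4, 123. ])]
scene [array([509.1, 223.8]), array([503. , 204.4])]
scene [array([515.1, 316.4]), array([508.8, 295. ])]
side [array([505.4, 144.5]), array([505.8, 129.1])]
side [array([504.1, 228.2]), array([504.5, 211.1])]
side [array([505.2, 316.5]), array([505.6, 297.6])]
```

play_rows(moves=[0, 0, -0.1, 0, 0, 0, 0, 0, 0, -0.2, 0, 0, 0, 0, 0, 0, -0.2, 0, 0, -12, 0, 0, 0, -0.2, 0, 0, -32, 0, 0, 0, -0.2, 0, 0, -65, 0, 0, 0, -0.2, 20, 5, -98, 0, 0, 0, -0.2, 55, 10, -98, 0, 0, 0, -0.2, 86, 15, -98, 0, 0, 0, -0.2, 86, 15, -98, 0, 0, 0, -0.2, 86, 15, -98, 0, 0, 0, -0.2, 86, 15, -98, 0])

```text
t: 12.25
eef_pos: [490.0, 119.3, 223.8]
tcp_rot: [0.639, 0.769, -0.001, -0.0]
force: [0.3, -0.7, -0.6]
grip_width: 12.1
grasp_force: 60.0
```

```bash
python3 - <<'E'
from bars import *
import pickle
s=monitor.observe(); print({k:np.round(s[k],3) for k in ('t','eef_pos','tcp_rot','force','moment','qpos','grip_width')})
p=shot('wrist')
for k,z in (('level_ball',97),('screw',68),('level',97)): 
    for r in cams.recognise(k,p)[:2]: print(k,r['uv'],r['confidence'],at_z(p,r['uv'],z).round(1))
pickle.dump((p,s),open('t2.pkl','wb'))
X=proj(p,[[505,y,100] for y in (290,150)]); print(X)
c=X.mean(0).astype(int); print(c)
f=p['frame'][:,:,::-1]
a=cv2.resize(f[max(0,c[1]-110):c[1]+110,c[0]-70:c[0]+70],(350,550),interpolation=2)
b=cv2.resize(f,(440,330)); b=np.vstack([b,np.zeros((220,440,3),np.uint8)])
cv2.imwrite('pics/t2.png',np.hstack([a,b])); print(c,max(0,c[1]-110),f.shape)
E
```

```text
{'t': np.float64(12.25), 'eef_pos': array([490.012, 119.336, 223.772]), 'tcp_rot': array([ 0.639,  0.769, -0.001, -0.   ]), 'force': array([ 0.32 , -0.745, -0.566]), 'moment': array([ 0.014, -0.049,  0.037]), 'qpos': array([ 0.153,  0.083,  1.919, -0.   ,  1.141, -0.031]), 'grip_width': np.float64(12.12)}
screw [236.5, 255.7] 0.48 [460.   50.8  68. ]
screw [367.7, 120.4] 0.24 [556.4 203.1  68. ]
level [367.1, 117.9] 0.74 [547.6 203.8  97. ]
[[341.14674469 -12.80310548]
 [302.45838441 173.61724912]]
[321  80]
[321  80] 0 (420, 560, 3)
```

View pics/t2.png

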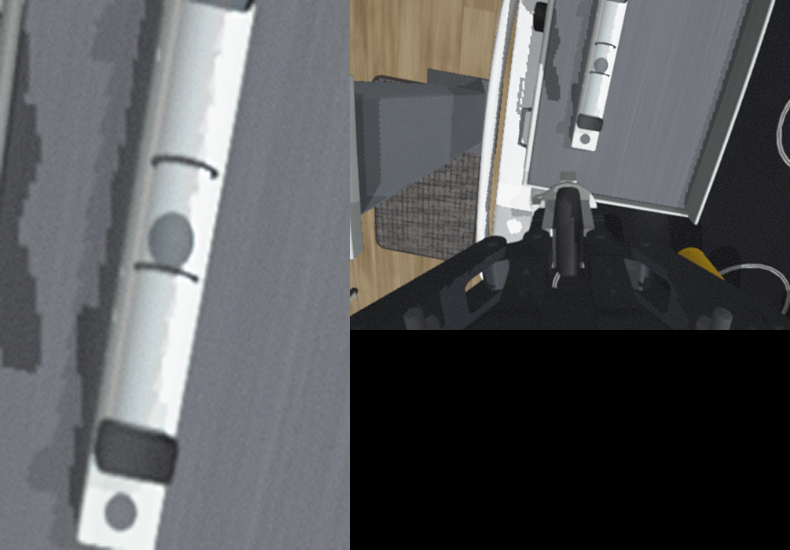

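play_rows(moves=[0, 0, 0, -30, -10, 0, 0, 0, 0, 0, -60, -22, 10, 0, 0, 0, 0, -80.6, -30.9, 30, 0, 0, 0, 0, -80.6, -30.9, 45, 0, 0, 0, 0, -80.6, -30.9, 50, 0, 0, 0, 0, -80.6, -30.9, 70, 0, 0, 0, 0, -80.6, -30.9, 78, 0, 0, 0, 0, -80.6, -30.9, 82, 0, 0, 0, 0, -80.6, -30.9, 86, 0, 0, 0, 0, -80.6, -30.9, 90, 0, 0, 0, 0, -80.6, -30.9, 90, 0])

```text
t: 13.82
eef_pos: [475.5, 35.4, 135.3]
tcp_rot: [0.639, 0.769, 0.0, 0.0]
force: [-1.7, 0.8, 4.1]
grip_width: 11.7
grasp_force: 60.8
```

play_rows(moves=[0, 0, 0, -0.5, -0.8, 2, 0, 0, 0, 0, -0.5, -0.8, 4, 0, 0, 0, 0, -0.5, -0.8, 6, 0, 0, 0, 0, -0.5, -0.8, 8, 0, 0, 0, 0, -0.5, -0.8, 9, 0, 0, 0, 0, -0.5, -0.8, 9, 0])

```text
t: 14.58
eef_pos: [475.5, 35.1, 127.3]
tcp_rot: [0.639, 0.769, 0.001, 0.0]
force: [-2.7, 1.0, 10.0]
grip_width: 11.6
grasp_force: 61.8
```

play_rows(moves=[0, 0, 0.1, -0.1, -0.5, 0, 0, 0, 0, 0.2, -0.1, -0.4, 0, 0, 0, 0, 0.3, -0.2, -0.3, 0, 0, 0, 0, 0.38, -0.2, -0.2, 0, 0, 0, 0, 0.44, -0.3, -0.2, 0, 0, 0, 0, 0.44, -0.3, -0.2, 0, 0])

```text
t: 15.32
eef_pos: [475.5, 34.7, 126.9]
tcp_rot: [0.791, 0.612, 0.001, 0.001]
force: [-2.4, 1.2, 7.3]
grip_width: 12.0
grasp_force: 61.3
```

```bash
python3 - <<'E'
from bars import *
s=monitor.observe(); print({k:np.round(s[k],3) for k in ('t','eef_pos','tcp_rot','force','moment','qpos','grip_width')})
E
```

```text
{'t': np.float64(15.325), 'eef_pos': array([475.451,  34.653, 126.916]), 'tcp_rot': array([0.791, 0.612, 0.001, 0.001]), 'force': array([-2.37 ,  1.23 ,  7.308]), 'moment': array([0.198, 0.485, 0.178]), 'qpos': array([-1.900e-02,  1.570e-01,  2.059e+00,  1.000e-03,  9.230e-01,
        2.360e-01]), 'grip_width': np.float64(12.047)}
```

play_rows(moves=[0, 0, -0.1, 0, 0, 0, 0, 0, 0, -0.2, 0, 0, 0, 0, 0, 0, -0.2, 0, 0, -12, 0, 0, 0, -0.2, 0, 0, -32, 0, 0, 0, -0.2, 0, 0, -65, 0, 0, 0, -0.2, 20, 0, -98, 0, 0, 0, -0.2, 55, -4, -98, 0, 0, 0, -0.2, 85, -7, -98, 0, 0, 0, -0.2, 85, -7, -98, 0, 0, 0, -0.2, 85, -7, -98, 0, 0, 0, -0.2, 85, -7, -98, 0])

```text
t: 16.7
eef_pos: [488.7, 117.6, 223.1]
tcp_rot: [0.727, 0.687, -0.0, -0.0]
force: [-0.4, -0.9, -0.3]
grip_width: 12.0
grasp_force: 60.1
```

```bash
cat > prof.py <<'E'
from bars import *
import pickle
def prof(p,A,B,off=(0,)):
    # A,B world axis ends; sample brightness averaged over +-3mm across
    ys=np.arange(A[1],B[1],1.0); out=[]
    for y in ys:
        x=A[0]+(B[0]-A[0])*(y-A[1])/(B[1]-A[1])
        q=proj(p,[[x+d,y,A[2]] for d in (-3,-1.5,0,1.5,3)]).astype(np.float32)
        out.append(cv2.remap(p['frame'].mean(2).astype(np.float32),q[:,0],q[:,1],1).mean())
    return ys,np.array(out)
E
python3 - <<'E'
from prof import *
s=monitor.observe(); print({k:np.round(s[k],3) for k in ('t','eef_pos','tcp_rot','force','grip_width')})
p=shot('wrist'); pickle.dump((p,s),open('t3.pkl','wb'))
p2,s2=pickle.load(open('t2.pkl','rb'))
f=lambda u:np.array([u[0]/2.5+251,u[1]/550*190])
for u in [(185,166),(167,271),(171,239),(136,452),(120,512)]: print(at_z(p2,f(u),97).round(1))
A,B=at_z(p2,f((167,271)),97),at_z(p2,f((185,166)),97)
d=(B-A)/(B[1]-A[1]); A=A-d*50; B=B+d*25
for q in (p2,p):
    ys,v=prof(q,A,B); print(' '.join(f'{y:.0f}:{a:.0f}' for y,a in zip(ys,v)))
print(cams.recognise('level_ball',p)[:2])
E
```

```text
{'t': np.float64(16.7), 'eef_pos': array([488.67 , 117.554, 223.12 ]), 'tcp_rot': array([ 0.727,  0.687, -0.   , -0.   ]), 'force': array([-0.391, -0.88 , -0.282]), 'grip_width': np.float64(11.967)}
[504.1 241.6  97. ]
[504.3 214.5  97. ]
[503.8 222.8  97. ]
[504.7 164.4  97. ]
[503.  146.3  97. ]
165:78 166:80 167:79 168:79 169:76 170:72 171:79 172:121 173:179 174:211 175:214 176:212 177:211 178:211 179:211 180:210 181:210 182:209 183:211 184:214 185:212 186:212 187:211 188:211 189:211 190:212 191:211 192:212 193:212 194:212 195:213 196:211 197:212 198:211 199:211 200:212 201:213 202:214 203:215 204:213 205:213 206:212 207:212 208:211 209:211 210:211 211:210 212:212 213:216 214:201 215:133 216:88 217:118 218:129 219:129 220:131 221:131 222:130 223:133 224:134 225:133 226:132 227:132 228:131 229:134 230:163 231:204 232:210 233:213 234:214 235:213 236:212 237:210 238:210 239:210 240:210 241:212 242:197 243:124 244:104 245:186 246:212 247:211 248:211 249:210 250:209 251:211 252:213 253:213 254:211 255:211 256:212 257:210 258:210 259:209 260:209 261:210 262:211 263:211 264:212 265:211 266:211 267:211
165:76 166:77 167:76 168:76 169:73 170:67 171:71 172:107 173:164 174:201 175:203 176:203 177:203 178:200 179:200 180:200 181:201 182:200 183:201 184:204 185:204 186:202 187:203 188:202 189:203 190:202 191:202 192:206 193:207 194:205 195:204 196:205 197:204 198:201 199:202 200:201 201:204 202:206 203:208 204:206 205:204 206:203 207:204 208:204 209:203 210:203 211:203 212:205 213:207 214:198 215:136 216:88 217:164 218:204 219:206 220:197 221:159 222:122 223:117 224:119 225:120 226:121 227:121 228:122 229:125 230:123 231:123 232:121 233:119 234:127 235:161 236:198 237:206 238:204 239:204 240:204 241:208 242:202 243:132 244:77 245:163 246:205 247:204 248:205 249:204 250:204 251:205 252:207 253:207 254:205 255:204 256:205 257:205 258:203 259:204 260:203 261:202 262:205 263:205 264:205 265:205 266:203 267:203
[]
```

play_rows(moves=[0, 0, 0, -30, -4, 0, 0, 0, 0, 0, -60, -8, 10, 0, 0, 0, 0, -84.4, -11, 30, 0, 0, 0, 0, -84.4, -11, 45, 0, 0, 0, 0, -84.4, -11, 50, 0, 0, 0, 0, -84.4, -11, 68, 0, 0, 0, 0, -84.4, -11, 78, 0, 0, 0, 0, -84.4, -11, 82, 0, 0, 0, 0, -84.4, -11, 86, 0, 0, 0, 0, -84.4, -11, 89, 0, 0, 0, 0, -84.4, -11, 89, 0])

```text
t: 18.18
eef_pos: [473.8, 34.9, 134.8]
tcp_rot: [0.726, 0.687, 0.001, 0.0]
force: [-0.9, 0.3, 2.7]
grip_width: 11.5
grasp_force: 60.7
```

play_rows(moves=[0, 0, 0, 0, 0, 2, 0, 0, 0, 0, 0, 0, 4, 0, 0, 0, 0, 0, 0, 6, 0, 0, 0, 0, 0, 0, 8, 0, 0, 0, 0, 0, 0, 9, 0, 0, 0, 0, 0, 0, 9, 0])

```text
t: 18.92
eef_pos: [474.2, 34.8, 126.6]
tcp_rot: [0.726, 0.687, 0.001, 0.0]
force: [-2.1, 1.3, 9.8]
grip_width: 11.4
grasp_force: 61.6
```

```bash
python3 - <<'E'
from h import *
s=monitor.observe(); print({k:np.round(s[k],3) for k in ('t','eef_pos','tcp_rot','force','moment','grip_width')})
E
```

```text
{'t': np.float64(18.925), 'eef_pos': array([474.203,  34.839, 126.553]), 'tcp_rot': array([0.726, 0.687, 0.001, 0.   ]), 'force': array([-2.123,  1.296,  9.791]), 'moment': array([0.304, 0.553, 0.015]), 'grip_width': np.float64(11.42)}
```

play_rows(moves=[0, 0, 0, 0, 0, -0.7, 0, 0, 0, 0, 0, 0, -0.7, 0, 0, 0, 0, 0, 0, -0.7, 0, 0, 0, 0, 0, 0, -0.7, 0, 0, 0, 0, 0, 0, -0.7, 0, 0, 0, 0, 0, 0, -0.7, 0, 0, 0, 0, 0, 0, -0.7, 0, 0, 0, 0, 0, 0, -0.7, 0])

```text
t: 19.92
eef_pos: [474.0, 34.8, 126.6]
tcp_rot: [0.726, 0.687, 0.001, 0.0]
force: [-0.6, 1.6, 7.0]
grip_width: 11.7
grasp_force: 61.2
```

```bash
python3 -c "
from bench import ctrl; print(ctrl.finish_job())"
```

```text
the job is handed in; nothing more can be done
None
```

The job is handed in at about 20 s of the 51 s allowed: the 14 mm key is gripped and pressed about 13 mm down in the socket, by tool height and push-back force. In the last wrist-camera check, just before the final reinsertion, the ball sat within about 2 mm of midway. The arm then hid the level and the reinsertion showed almost no twist, and the other two keys and nearby items were left alone but not looked at again at the end.

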